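# Put the lids back on the pantry canisters

## Robot

A 7-joint arm with a two-finger parallel gripper is mounted at the origin on the work surface. World frame = base frame: x ahead of the robot, y to its left, z up, the work surface at z = 0. Lengths are in m, angles in rad, forces in N, time in s.
With the tool pointing down it reaches from about 0.4 to 0.875 m from the base axis. Payload 4.4 kg.
Tool frame: the origin (TCP) lies midway between the tips of the shut fingers; the grasp point (between the pads) lies 19 mm behind it; z points along the fingers, y is the line along which they close (so a half turn about z gives the same grasp; the last joint's range is limited). The gripper opens to 85 mm and grips with 20 to 120 N. Pads are 22 mm wide; open, the fingers measure 114 mm over their backs; the gripper's body (76 mm by 85 mm) begins 54 mm behind the grasp point. The pads swing forward as they close: fully open they stand 13 mm farther back than shut.
Start: joints at [-1.236, 0.628, 0.038, 1.517, -0.027, 0.996, -0.02], TCP at [0.254, 0.599, 0.195] pointing down, gripper open.
Joint ranges: [-3.06, 3.06], [-0.37, 2.12], [-1.25, 1.32], [0.18, 2.47], [-1.1, 4.24], [0.23, 1.98], [-2.94, 2.94]. Speed limits (rad/s): [2.57, 2.57, 3.14, 3.14, 3.14, 3.14, 3.14].

## Interface

Orientations are given as a unit quaternion [w, x, y, z].
In Python, from rig import bot, read_camera, calibration, nets gives the robot as it stands.
- The arm moves only by the shell command python3 -m handwheel 'ROWS' [FORCE]. ROWS is JSON, a list of rows, each a list of 7 numbers: the shift along the tool's x, y, z in mm, then the turn, a rotation vector about the tool's x, y, z in degrees, then the opening, from 0 (shut) to 1 (fully open). A call has exactly 5 rows; each row shifts and turns the commanded pose from where the row before left it, along the tool's axes as they then stand; what a row does not reach is not made up. A row lasts 1/12 s, in which the tool goes at most 41.7 mm and 7.16 degrees, less where a joint would pass 70% of its speed; a pose out of reach is approached as far as the arm can. A call is refused whole if a number of a shift passes 41.7 or a number of a turn 7.16, either way. A call with a gripper value outside its range is refused whole. The fingers move at their own pace and stop on an object; FORCE is the grip in N (left out, the last holds). Time passes only in rows, so rows that do not move let the fingers close, or fill a call up. It gives the time, the measured TCP pose, the force, the opening and the grip force at its end, in the units of the state.
- bot.get_obs(): the state, without advancing time (a new reading comes with each control period).
- read_camera(name): name is "side" or "top"; returns the picture (400x640x3 uint8, red, green, blue); there is no depth.
- calibration(name): a dict with "K" (3x3 intrinsics, pixels), "R" (3x3) and "t" (3): a world point X has camera coordinates R X + t. Camera axes: x right, y down, z forward; pixel columns grow to the right and rows downward; lengths in m; the calibration is good to about 2 mm. A picture is of the moment at which its call begins. calibration takes no time and is no camera call.
- bot.hand_in(): hands the job in; it is judged then, once.
Trained networks look in the newest picture that a camera, given by its name, has taken for a name from the list of things; names that differ only in an ending like _2 or _b are one class to them, and where a whole thing is asked for, a point or a joint stands for the part that bears it (a point fixed in the world has none). Each returns a list of dicts, best first, with "conf" (0 to 1); they miss things now and then, are a little off and sometimes report something else, mostly with a low value. They report only what shows in the picture. A call takes as long as a camera call. They do not tell look-alikes from the thing itself.
- nets.search_frame(camera, query): "point" ([x, y, z] in m, in world coordinates, good to about 4 mm: the middle of the surface that is visible of it).
- nets.pinpoint(camera, query): "point" ([x, y, z] in m, in world coordinates, good to about 4 mm: a listed point, or the origin of a listed thing).
The state is a dict: "time_s": time; "qpos": joint angles; "joint_vel": joint speeds; "tau": joint torques, N m; "tool_pos": TCP position; "eef_rot": TCP orientation; "ft_force": force on the tool from outside, world axes, zero at the start; "moment": the same for the moment, N m; "grip_width": finger opening in m; "grasp_force": force on a finger pad.
Only numpy, scipy, OpenCV 4.12 (cv2) and the standard library are available. Lean on these libraries where they do the work, as an engineer would, in place of code of your own. Each camera call takes 0.05 s, during which the arm holds its last target. There are 200 camera calls.

## Task

The four washed storage canisters on the pantry worktop are dry: put each lid back on the canister of its own colour, fully home so that it sits level on the rim. Lower the stoneware lids gently, never letting one fall, and leave the canisters, the jam jar and the pepper mill standing where they are.

Things in the scene. Friction and masses are not known exactly. Their poses are not given: they have to be found in the camera images.
- canister_white: Round open stoneware canister, white glaze, empty, standing loose on the worktop: 118 mm high, outside diameter 112, mouth diameter 102, wall 5, about 620 g. Origin: centre of its underside, z up along its axis; the rim is at z = +118 mm.
- lid_white: Lid of the white canister, about 200 g, lying right way up: white disc 112 mm across, 10 to 16 mm above the origin; dark wooden cylinder knob in the middle, 25 across, 16 to 44 mm above it. Below, a 10 mm deep tapered plug, 84 across at the foot, 96 at the disc, drops into the 102 mm mouth. Origin: centre of the plug's underside, z up; seated it is 108 mm above the canister's origin.
- canister_blue: Round open stoneware canister, blue glaze, empty, standing loose on the worktop: 104 mm high, outside diameter 98, mouth diameter 88, wall 5, about 470 g. Origin: centre of its underside, z up along its axis; the rim is at z = +104 mm.
- lid_blue: Lid of the blue canister, about 150 g, lying right way up: blue disc 98 mm across, 10 to 16 mm above the origin; dark wooden cylinder knob in the middle, 25 across, 16 to 44 mm above it. Below, a 10 mm deep tapered plug, 70 across at the foot, 82 at the disc, drops into the 88 mm mouth. Origin: centre of the plug's underside, z up; seated it is 94 mm above the canister's origin.
- canister_green: Round open stoneware canister, green glaze, empty, standing loose on the worktop: 92 mm high, outside diameter 84, mouth diameter 74, wall 5, about 340 g. Origin: centre of its underside, z up along its axis; the rim is at z = +92 mm.
- lid_green: Lid of the green canister, about 110 g, lying right way up: green disc 84 mm across, 10 to 16 mm above the origin; dark wooden cylinder knob in the middle, 25 across, 16 to 44 mm above it. Below, a 10 mm deep tapered plug, 56 across at the foot, 68 at the disc, drops into the 74 mm mouth. Origin: centre of the plug's underside, z up; seated it is 82 mm above the canister's origin.
- canister_yellow: Round open stoneware canister, yellow glaze, empty, standing loose on the worktop: 80 mm high, outside diameter 70, mouth diameter 60, wall 5, about 240 g. Origin: centre of its underside, z up along its axis; the rim is at z = +80 mm.
- lid_yellow: Lid of the yellow canister, about 80 g, lying right way up: yellow disc 70 mm across, 10 to 16 mm above the origin; dark wooden cylinder knob in the middle, 25 across, 16 to 44 mm above it. Below, a 10 mm deep tapered plug, 42 across at the foot, 54 at the disc, drops into the 60 mm mouth. Origin: centre of the plug's underside, z up; seated it is 70 mm above the canister's origin.
- jam_jar: Bystander: full jam jar, dark red with a paper label and red lid, 66 mm across, 88 high, loose. Origin: centre of its underside.
- pepper_mill: Bystander: turned dark wood pepper mill with a steel collar and a steel ball on top, 54 mm across, 123 high, loose. Origin: centre of its underside.
Things that resemble listed ones, but are neither listed nor needed, are in the scene too. Of the things shaped like the lid_white, the white one is meant.

How it is judged:
At the end, for the whole second after the job is handed in: Every lid sits on the canister of its own colour: centre within 8 mm of the canister's axis, its height within +3 and -4 mm of fully seated, tilted less than 0.08 rad, at rest (under 0.02 m/s); every canister upright (tilt under 0.05 rad), at rest and within 30 mm of where it stood at the start (horizontal distance between lid_white and canister_white below 0.008 m and z of lid_white in the frame of canister_white between 0.104 and 0.111 m and angle between each of lid_white, lid_blue, lid_green, lid_yellow's own z axis and vertical below 0.08 rad and angle between each of canister_white, canister_blue, canister_green, canister_yellow's own z axis and vertical below 0.05 rad and distance of each of canister_white, canister_blue, canister_green, canister_yellow from where it was at the start of the episode below 0.03 m and linear speed of each of lid_white, canister_white, lid_blue, canister_blue, lid_green, canister_green, lid_yellow, canister_yellow below 0.02 m/s and horizontal distance between lid_blue and canister_blue below 0.008 m and z of lid_blue in the frame of canister_blue between 0.09 and 0.097 m and horizontal distance between lid_green and canister_green below 0.008 m and z of lid_green in the frame of canister_green between 0.078 and 0.085 m and horizontal distance between lid_yellow and canister_yellow below 0.008 m and z of lid_yellow in the frame of canister_yellow between 0.066 and 0.073 m); the robot touches nothing.
It fails at once if a canister is knocked over (tilt 0.4 rad) or pushed more than 40 mm from its place ((distance of canister_white from where it was at the start of the episode above 0.04 m or angle between canister_white's own z axis and vertical above 0.4 rad) or (distance of canister_blue from where it was at the start of the episode above 0.04 m or angle between canister_blue's own z axis and vertical above 0.4 rad) or (distance of canister_green from where it was at the start of the episode above 0.04 m or angle between canister_green's own z axis and vertical above 0.4 rad) or (distance of canister_yellow from where it was at the start of the episode above 0.04 m or angle between canister_yellow's own z axis and vertical above 0.4 rad)).
It fails at once if a lid is dropped from more than about 20 mm (moves faster than 0.6 m/s out of the fingers) ((linear speed of lid_white above 0.6 m/s and not (contact force between the fingers and lid_white above 0.05 N)) or (linear speed of lid_blue above 0.6 m/s and not (contact force between the fingers and lid_blue above 0.05 N)) or (linear speed of lid_green above 0.6 m/s and not (contact force between the fingers and lid_green above 0.05 N)) or (linear speed of lid_yellow above 0.6 m/s and not (contact force between the fingers and lid_yellow above 0.05 N))).
It fails at once if the jam jar is knocked over or pushed more than 30 mm (distance of jam_jar from where it was at the start of the episode above 0.03 m or angle between jam_jar's own z axis and vertical above 0.3 rad).
It fails at once if the pepper mill is knocked over or pushed more than 30 mm (distance of pepper_mill from where it was at the start of the episode above 0.03 m or angle between pepper_mill's own z axis and vertical above 0.3 rad).
It also fails if it takes over 115 s, if anything falls off the work surface, if the arm or the gripper's body presses on something with over 40 N, if the wrist force passes 120 N, or if a joint passes its speed limit or range.

## Working session

There is one attempt and no reset: what is moved stays moved. The work goes in short steps, Python scripts to look and compute and a shell command to move; the robot and the scene stay as the last step left them, time stands still between calls to the robot, and variables do not carry over. Pictures are saved under pics/ and viewed, at most 14 in all, crops included, and the job is handed in when it is done.

```bash
mkdir -p pics
cat > h.py <<'E'
from rig import bot, read_camera, calibration, nets
import numpy as np, cv2
def proj(n,X):
    c=calibration(n);p=np.array(c["K"])@(np.array(c["R"])@np.array(X)+np.array(c["t"]));return (p[:2]/p[2]).round(0)
def ray(n,u,v,z):
    c=calibration(n);R=np.array(c["R"]);C=-R.T@np.array(c["t"])
    d=R.T@np.linalg.inv(np.array(c["K"]))@np.array([u,v,1.]);return C+d*(z-C[2])/d[2]
E
python3 - <<'E'
from h import *
for n in("top","side"):
    im=read_camera(n);cv2.imwrite(f"pics/{n}0.png",im[:,:,::-1])
    for c in("white","blue","green","yellow"):
        for k in("canister_","lid_"):
            print(n,k+c,[(np.round(r["point"],3).tolist(),round(r["conf"],2),proj(n,r["point"]).tolist()) for r in nets.pinpoint(n,k+c)[:3]])
    for k in("jam_jar","pepper_mill"): print(n,k,[(np.round(r["point"],3).tolist(),round(r["conf"],2)) for r in nets.pinpoint(n,k)[:2]])
o=bot.get_obs();print(o["tool_pos"],o["eef_rot"],o["time_s"])
E
```

```text
top canister_white [([0.672, -0.149, -0.002], 0.64, [387.0, 122.0])]
top lid_white [([0.424, 0.292, 0.005], 0.77, [233.0, 210.0]), ([0.39, 0.449, 0.002], 0.74, [176.0, 223.0]), ([0.237, 0.32, 0.0], 0.72, [222.0, 278.0])]
top canister_blue [([0.672, 0.164, -0.004], 0.69, [279.0, 125.0]), ([0.406, -0.316, 0.002], 0.57, [450.0, 212.0]), ([0.428, 0.294, 0.004], 0.36, [232.0, 208.0])]
top lid_blue [([0.552, -0.446, 0.002], 0.68, [494.0, 160.0])]
top canister_green [([0.497, -0.115, -0.002], 0.6, [377.0, 182.0])]
top lid_green [([0.673, 0.162, -0.005], 0.91, [279.0, 124.0])]
top canister_yellow [([0.509, 0.112, -0.003], 0.59, [297.0, 179.0])]
top lid_yellow [([0.542, 0.42, -0.003], 0.83, [189.0, 170.0])]
top jam_jar [([0.663, 0.007, -0.005], 0.85), ([0.493, -0.115, -0.005], 0.75)]
top pepper_mill [([0.58, -0.293, -0.002], 0.92), ([0.672, -0.149, -0.004], 0.26)]
side canister_white [([0.674, -0.15, -0.002], 0.89, [408.0, 196.0]), ([0.407, -0.317, 0.003], 0.27, [385.0, 256.0])]
side lid_white [([0.43, 0.29, -0.001], 0.85, [280.0, 165.0]), ([0.234, 0.317, -0.002], 0.85, [232.0, 181.0]), ([0.388, 0.448, -0.002], 0.67, [250.0, 152.0])]
side canister_blue [([0.408, -0.318, -0.001], 0.74, [386.0, 257.0])]
side lid_blue [([0.55, -0.447, 0.001], 0.71, [451.0, 260.0])]
side canister_green [([0.497, -0.115, 0.002], 0.73, [363.0, 211.0])]
side lid_green [([0.673, 0.169, -0.003], 0.67, [350.0, 158.0])]
side canister_yellow [([0.508, 0.115, -0.0], 0.79, [324.0, 178.0])]
side lid_yellow [([0.547, 0.418, 0.002], 0.45, [288.0, 141.0])]
side jam_jar [([0.663, 0.008, 0.004], 0.73)]
side pepper_mill [([0.581, -0.296, 0.001], 0.61)]
[0.25357988 0.59852267 0.19462264] [-1.80782011e-05  1.99085609e-01  9.79982102e-01  2.70558725e-05] 1.1
```

View pics/top0.png

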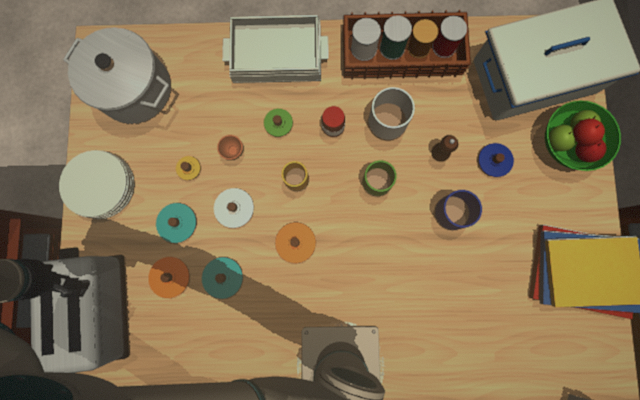

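View pics/side0.png

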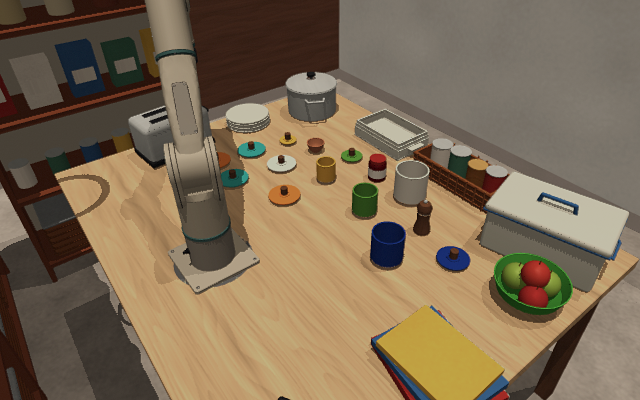

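The lid-shaped things in the top picture are:
- white (233,208)
- teal (176,222)
- teal (222,278)
- orange (295,242)
- orange (169,277)

Only the one at (233,208) is white, so it is lid_white. The other lids are yellow (188,167), green (278,122) and blue (496,159). The canisters are white (391,114), blue (460,210), green (379,177) and yellow (295,176). Next I'll confirm in a crop and refine the positions.

```bash
cat > m.py <<'E'
from h import *
import sys,json
def measure(names,reps):
    out={k:[] for k in names}
    for _ in range(reps):
        for n in("top","side"):
            read_camera(n)
            for k in names:
                out[k]+=[r["point"] for r in nets.pinpoint(n,k)[:5] if r["conf"]>.3]
    return out
E
python3 - <<'E'
from m import *
P={"canister_white":(.673,-.15),"lid_white":(.427,.291),"canister_blue":(.407,-.317),"lid_blue":(.551,-.447),"canister_green":(.497,-.115),"lid_green":(.673,.165),"canister_yellow":(.508,.113),"lid_yellow":(.545,.419)}
for k,v in measure(P,3).items():
    a=np.array([p for p in v if np.hypot(p[0]-P[k][0],p[1]-P[k][1])<.025]);print(k,len(a),a.mean(0).round(4),a.std(0).round(4))
im=read_camera("top")[:,:,::-1]
cv2.imwrite("pics/crop1.png",cv2.resize(im[100:300,150:350],None,fx=3,fy=3,interpolation=cv2.INTER_CUBIC))
# knob pixel check
P3={k:proj("top",[*p,.044]).tolist() for k,p in P.items()};print(P3, bot.get_obs()["time_s"])
E
```

```text
canister_white 6 [ 0.6712 -0.1507 -0.0022] [0.0016 0.0015 0.0016]
lid_white 6 [0.426  0.291  0.0019] [0.0011 0.0015 0.0024]
canister_blue 6 [ 0.4053 -0.3154 -0.    ] [0.0018 0.0015 0.0019]
lid_blue 6 [ 0.5516 -0.4477  0.0012] [0.001  0.0009 0.0017]
canister_green 6 [ 0.4967 -0.1144  0.    ] [0.001  0.0019 0.0027]
lid_green 6 [ 0.6719  0.1676 -0.0026] [0.0014 0.0023 0.002 ]
canister_yellow 5 [ 0.507   0.1155 -0.0026] [0.002  0.0011 0.0021]
lid_yellow 6 [ 0.545   0.4209 -0.001 ] [0.0021 0.0018 0.0016]
{'canister_white': [389.0, 116.0], 'lid_white': [229.0, 207.0], 'canister_blue': [455.0, 210.0], 'lid_blue': [500.0, 157.0], 'canister_green': [379.0, 179.0], 'lid_green': [276.0, 119.0], 'canister_yellow': [295.0, 176.0], 'lid_yellow': [184.0, 165.0]} 3.85
```

View pics/crop1.png

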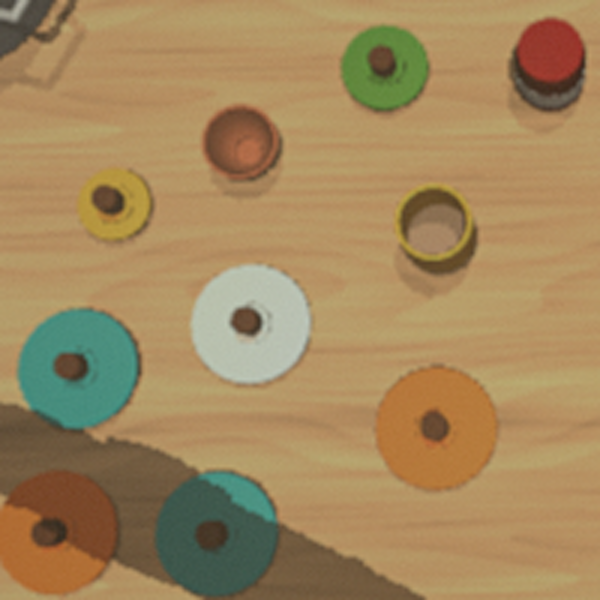

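```bash
python3 -m handwheel '[[0,0,0,0,0,-5.74,1],[0,0,0,0,0,-5.74,1],[0,0,0,0,0,-5.74,1],[0,0,0,0,0,-5.75,1],[0,0,0,0,0,0,1]]' 30
python3 -m handwheel '[[-28,-17,8,0,0,0,1],[-28,-17,8,0,0,0,1],[-28,-17,8,0,0,0,1],[-28,-17,8,0,0,0,1],[-28,-17,8,0,0,0,1]]'
python3 -m handwheel '[[-28,-17,8,0,0,0,1],[-28,-17,8,0,0,0,1],[-28,-17,8,0,0,0,1],[-28,-17,8,0,0,0,1],[0,0,0,0,0,0,1]]'
```

```text
time_s: 4.27
tool_pos: [0.2537, 0.5985, 0.1946]
eef_rot: [-0.0, -0.001, 1.0, 0.0]
ft_force: [0.2, 0.1, 0.7]
grip_width: 0.0852
grasp_force: 0.0
time_s: 4.68
tool_pos: [0.3948, 0.5127, 0.1544]
eef_rot: [0.0, 0.001, 1.0, 0.0]
ft_force: [0.3, 0.4, 0.6]
grip_width: 0.0856
grasp_force: 0.0
time_s: 5.1
tool_pos: [0.5136, 0.4372, 0.1207]
eef_rot: [0.002, 0.007, 1.0, -0.003]
ft_force: [1.5, -2.2, -0.2]
grip_width: 0.0856
grasp_force: 0.0
```

```bash
python3 -m handwheel '[[0,0,0,0,0,0,1],[0,0,0,0,0,0,1],[0,0,0,0,0,0,1],[0,0,0,0,0,0,1],[0,0,0,0,0,0,1]]'
```

```text
time_s: 5.52
tool_pos: [0.5044, 0.4469, 0.123]
eef_rot: [-0.0, -0.001, 1.0, 0.0]
ft_force: [0.4, -0.2, 0.8]
grip_width: 0.0855
grasp_force: 0.0
```

```bash
python3 -m handwheel '[[-14,-9,10,0,0,0,1],[-14,-9,15,0,0,0,1],[-12,-8,15,0,0,0,1],[0,0,15,0,0,0,1],[0,0,10,0,0,0,1]]'
python3 -m handwheel '[[0,0,10,0,0,0,1],[0,0,10,0,0,0,1],[0,0,10,0,0,0,1],[0,0,9,0,0,0,1],[0,0,0,0,0,0,1]]'
python3 -c "
from h import *
im=read_camera('side')[:,:,::-1];cv2.imwrite('pics/s1.png',cv2.resize(im[90:230,190:390],None,fx=3,fy=3))"
```

```text
time_s: 5.93
tool_pos: [0.5474, 0.4149, 0.0539]
eef_rot: [-0.001, 0.002, 1.0, -0.002]
ft_force: [-0.3, -0.1, -0.9]
grip_width: 0.0856
grasp_force: 0.0
time_s: 6.35
tool_pos: [0.5441, 0.4189, 0.0163]
eef_rot: [-0.001, -0.0, 1.0, -0.001]
ft_force: [-0.5, -0.9, -0.8]
grip_width: 0.0858
grasp_force: 0.0
```

View pics/s1.png

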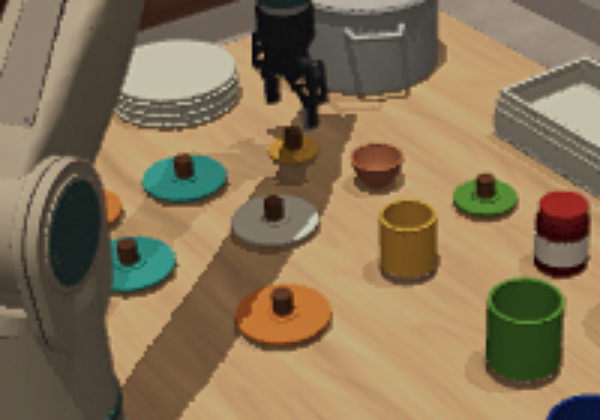

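The picture shows the open fingertips at crop (270,95) and (310,120), apparently above and behind the yellow knob at (293,138). I'll check that against the projection.

```bash
python3 -c "
from h import *
o=bot.get_obs();print(o['tool_pos'],o['time_s'])
p=o['tool_pos']
for d in ([0,0,0],[0,.043,.013],[0,-.043,.013],[0,0,.05]): print(d,((proj('side',p+np.array(d))-[190,90])*3).tolist())
print(((proj('side',[.545,.42,.044])-[190,90])*3).tolist())
c=calibration('side');R=np.array(c['R']);print(-R.T@np.array(c['t']))
im=read_camera('side')[:,:,::-1];cv2.imwrite('pics/s2.png',cv2.resize(im[90:190,240:340],None,fx=6,fy=6,interpolation=2))
"
```

```text
[0.54469846 0.41929313 0.0174626 ] 6.4
[0, 0, 0] [291.0, 144.0]
[0, 0.043, 0.013] [273.0, 123.0]
[0, -0.043, 0.013] [306.0, 147.0]
[0, 0, 0.05] [288.0, 111.0]
[288.0, 126.0]
[-0.32726572 -1.00831089  0.99747086]
```

View pics/s2.png

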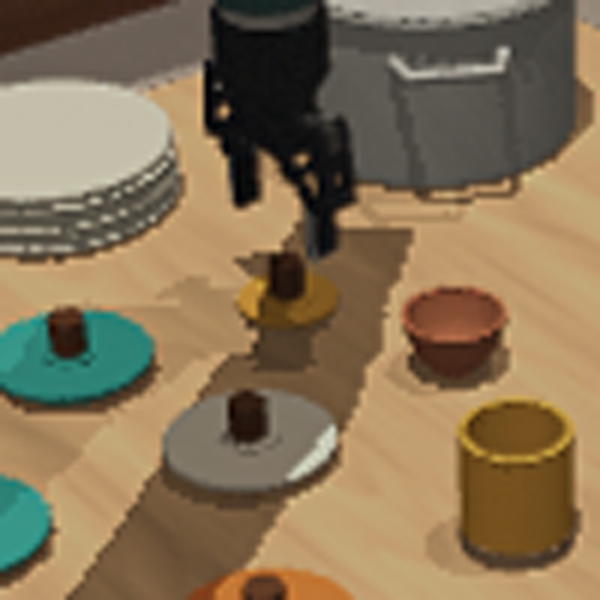

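```bash
python3 -c "
from h import *
o=bot.get_obs();p=o['tool_pos']
a=read_camera('top')[:,:,::-1];b=read_camera('side')[:,:,::-1]
A=cv2.resize(a[110:210,140:240],None,fx=4,fy=4,interpolation=2);B=cv2.resize(b[90:190,240:340],None,fx=4,fy=4,interpolation=2)
for d in ([0,.043,.013],[0,-.043,.013]):
  for im,n,o0 in((A,'top',(140,110)),(B,'side',(240,90))):
    cv2.circle(im,tuple(int(v) for v in (proj(n,p+np.array(d))-o0)*4),3,(0,0,255),-1)
cv2.imwrite('pics/s3.png',np.hstack([A,B]))
"
```

```text
(no output)
```

View pics/s3.png

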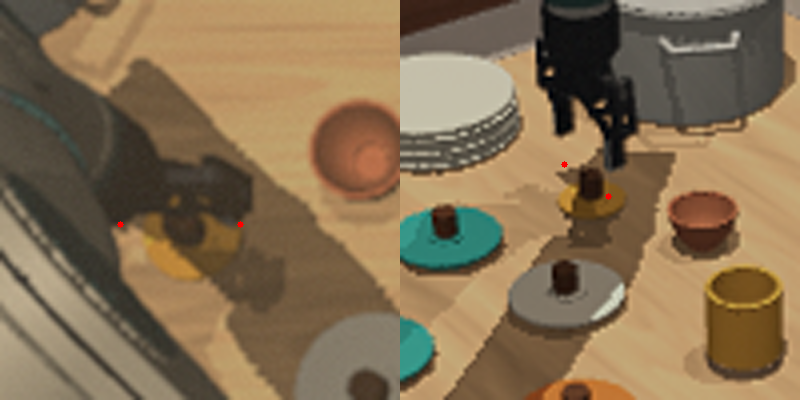

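The dots mark where the fingertips should be. The real tips sit about 8 px higher in both views, so I'll triangulate them.

```bash
cat >> h.py <<'E'
def tri(a,b):
    Ps=[np.array(calibration(n)["K"])@np.c_[np.array(calibration(n)["R"]),np.array(calibration(n)["t"])] for n in("top","side")]
    X=cv2.triangulatePoints(Ps[0],Ps[1],np.array(a,float).reshape(2,1),np.array(b,float).reshape(2,1));return (X[:3]/X[3]).ravel()
E
python3 -c "
from h import *
c=calibration('top');R=np.array(c['R']);print('topcam',-R.T@np.array(c['t']))
for r in(152,156,160,163): print(r,tri((200,r),(293,131)).round(3), proj('top',tri((200,r),(293,131))),proj('side',tri((200,r),(293,131))))
o=bot.get_obs();print(o['tool_pos'],o['qpos'])
print('knob',tri((186,166.5),(287.5,133)))
"
```

```text
topcam [0.27951182 0.01409727 1.18657172]
152 [0.563 0.375 0.065] [197. 156.] [296. 131.]
156 [0.556 0.371 0.069] [198. 159.] [295. 131.]
160 [0.548 0.367 0.072] [199. 161.] [294. 131.]
163 [0.543 0.364 0.075] [200. 163.] [293. 131.]
[0.5460172  0.42012226 0.01934118] [-0.65539484  0.88513503 -0.07413045  1.52412056  0.08568051  0.73405727
  0.80516363]
knob [0.54313944 0.41129879 0.04472537]
```

```bash
python3 -m handwheel '[[0,0,0,0,0,0,0.2],[0,0,0,0,0,0,0.2],[0,0,0,0,0,0,0.2],[0,0,0,0,0,0,0.2],[0,0,0,0,0,0,0.2]]' 30
python3 -m handwheel '[[0,0,0,0,0,0,0.2],[0,0,0,0,0,0,0.2],[0,0,0,0,0,0,0.2],[0,0,0,0,0,0,0.2],[0,0,0,0,0,0,0.2]]'
python3 -c "
from h import *
o=bot.get_obs();p=o['tool_pos'];print(p,o['time_s'])
a=read_camera('top')[:,:,::-1];b=read_camera('side')[:,:,::-1]
A=cv2.resize(a[110:210,140:240],None,fx=4,fy=4,interpolation=2);B=cv2.resize(b[90:190,240:340],None,fx=4,fy=4,interpolation=2)
for im,n,o0 in((A,'top',(140,110)),(B,'side',(240,90))):
    cv2.circle(im,tuple(int(v) for v in (proj(n,p)-o0)*4),3,(0,0,255),-1)
cv2.imwrite('pics/s4.png',np.hstack([A,B]))
"
```

```text
time_s: 6.97
tool_pos: [0.5457, 0.4196, 0.0188]
eef_rot: [0.0, -0.0, 1.0, 0.0]
ft_force: [-0.3, 0.4, 0.5]
grip_width: 0.0258
grasp_force: 0.0
time_s: 7.38
tool_pos: [0.5456, 0.4195, 0.0185]
eef_rot: [-0.0, -0.0, 1.0, -0.0]
ft_force: [-0.4, -1.0, 0.2]
grip_width: 0.0169
grasp_force: 0.0
[0.54559535 0.41949983 0.0185474 ] 7.3833
```

View pics/s4.png

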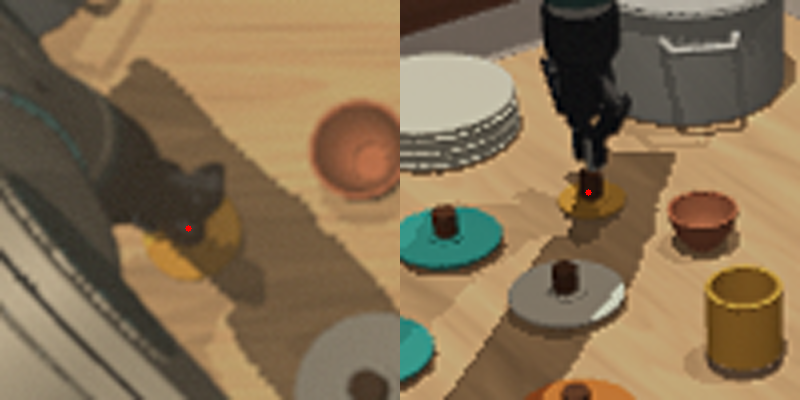

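The fingers closed above the knob with no contact, to 17 mm. So the real fingertips are about 30 mm higher than the reported TCP. I'll find the offset by gently touching the knob top, which is at z = 0.044.

```bash
for i in 1; do python3 -m handwheel '[[0,0,1,0,0,0,0.2],[0,0,1,0,0,0,0.2],[0,0,1,0,0,0,0.2],[0,0,1,0,0,0,0.2],[0,0,0,0,0,0,0.2]]'; done
python3 -m handwheel '[[0,0,1,0,0,0,0.2],[0,0,1,0,0,0,0.2],[0,0,1,0,0,0,0.2],[0,0,0,0,0,0,0.2],[0,0,0,0,0,0,0.2]]'
```

```text
time_s: 7.9
tool_pos: [0.5454, 0.4194, 0.0143]
eef_rot: [-0.0, -0.0, 1.0, -0.0]
ft_force: [-0.3, 0.7, 0.6]
grip_width: 0.0171
grasp_force: 0.0
time_s: 8.32
tool_pos: [0.5455, 0.4195, 0.0115]
eef_rot: [-0.0, -0.0, 1.0, -0.0]
ft_force: [-0.2, -0.4, 0.1]
grip_width: 0.0171
grasp_force: 0.0
```

```bash
python3 -m handwheel '[[0,0,1,0,0,0,0.2],[0,0,1,0,0,0,0.2],[0,0,1,0,0,0,0.2],[0,0,0,0,0,0,0.2],[0,0,0,0,0,0,0.2]]'
python3 -m handwheel '[[0,0,1,0,0,0,0.2],[0,0,1,0,0,0,0.2],[0,0,1,0,0,0,0.2],[0,0,0,0,0,0,0.2],[0,0,0,0,0,0,0.2]]'
```

```text
time_s: 8.73
tool_pos: [0.5455, 0.4195, 0.0085]
eef_rot: [-0.0, -0.0, 1.0, -0.0]
ft_force: [-0.3, 0.5, 0.9]
grip_width: 0.0169
grasp_force: 0.0
time_s: 9.15
tool_pos: [0.5458, 0.4198, 0.0076]
eef_rot: [0.0, 0.0, 1.0, 0.0]
ft_force: [-3.5, -2.6, 11.7]
grip_width: 0.0169
grasp_force: 5.7
```

Contact came at a reported z ≈ 0.008, so the true tips are 36 mm above the reading. I'll grasp at a reported z of about −0.016.

```bash
python3 -m handwheel '[[0,0,-5,0,0,0,0.8],[0,0,0,0,0,0,0.8],[0,0,0,0,0,0,0.8],[0,0,0,0,0,0,0.8],[0,0,0,0,0,0,0.8]]'
python3 -m handwheel '[[0,0,6,0,0,0,0.8],[0,0,7,0,0,0,0.8],[0,0,7,0,0,0,0.8],[0,0,6,0,0,0,0.8],[0,0,0,0,0,0,0.8]]'
python3 -m handwheel '[[0,0,0,0,0,0,0],[0,0,0,0,0,0,0],[0,0,0,0,0,0,0],[0,0,0,0,0,0,0],[0,0,0,0,0,0,0]]' 40
```

```text
time_s: 9.57
tool_pos: [0.5454, 0.4193, 0.0101]
eef_rot: [-0.0, -0.0, 1.0, -0.0]
ft_force: [-0.0, -0.6, -0.7]
grip_width: 0.0682
grasp_force: 0.0
time_s: 9.98
tool_pos: [0.5443, 0.4185, -0.0177]
eef_rot: [-0.001, -0.0, 1.0, -0.001]
ft_force: [0.1, -0.9, -0.5]
grip_width: 0.0683
grasp_force: 0.0
time_s: 10.4
tool_pos: [0.546, 0.4199, -0.0148]
eef_rot: [0.0, -0.0, 1.0, 0.0]
ft_force: [0.4, -1.0, 2.6]
grip_width: 0.0235
grasp_force: 39.3
```

Gripped at 39 N. Now lift and carry it to the yellow canister.

```bash
python3 -m handwheel '[[0,0,-8,0,0,0,0],[0,0,-22,0,0,0,0],[0,0,-30,0,0,0,0],[0,0,-30,0,0,0,0],[0,0,-20,0,0,0,0]]'
python3 -m handwheel '[[2,-12,-5,0,0,0,0],[4,-27,-5,0,0,0,0],[5,-36,0,0,0,0,0],[5,-38,0,0,0,0,0],[5,-38,0,0,0,0,0]]'
python3 -m handwheel '[[5,-38,0,0,0,0,0],[5,-38,0,0,0,0,0],[4,-34,0,0,0,0,0],[3,-27,0,0,0,0,0],[1,-16.5,0,0,0,0,0]]'
python3 -m handwheel '[[0,0,0,0,0,0,0],[0,0,0,0,0,0,0],[0,0,0,0,0,0,0],[0,0,0,0,0,0,0],[0,0,0,0,0,0,0]]'
python3 - <<'E'
from m import *
for k in("lid_yellow","canister_yellow"):
  for n in("top","side"):
    read_camera(n);print(n,k,[np.round(r["point"],3).tolist() for r in nets.pinpoint(n,k)[:1]])
E
```

```text
time_s: 10.82
tool_pos: [0.5466, 0.4203, 0.0981]
eef_rot: [0.001, -0.0, 1.0, 0.001]
ft_force: [1.5, -0.6, -0.9]
grip_width: 0.0232
grasp_force: 39.3
time_s: 11.23
tool_pos: [0.5231, 0.2658, 0.1041]
eef_rot: [-0.001, -0.0, 1.0, -0.001]
ft_force: [0.7, -0.6, -0.2]
grip_width: 0.0236
grasp_force: 39.3
time_s: 11.65
tool_pos: [0.5043, 0.1095, 0.1041]
eef_rot: [-0.002, 0.002, 1.0, -0.002]
ft_force: [0.7, 0.2, -1.0]
grip_width: 0.0236
grasp_force: 39.4
time_s: 12.07
tool_pos: [0.5065, 0.1165, 0.1045]
eef_rot: [-0.0, -0.001, 1.0, 0.0]
ft_force: [0.3, 0.2, -0.8]
grip_width: 0.0234
grasp_force: 39.4
top lid_yellow [[0.496, -0.115, -0.0]]
side lid_yellow [[0.507, 0.113, 0.118]]
top canister_yellow []
side canister_yellow [[0.503, 0.115, -0.002]]
```

```bash
python3 -m handwheel '[[0,0,6,0,0,0,0],[0,0,9,0,0,0,0],[0,0,9,0,0,0,0],[0,0,6,0,0,0,0],[0,0,4,0,0,0,0]]'
python3 -m handwheel '[[0,0,3,0,0,0,0],[0,0,3,0,0,0,0],[0,0,2,0,0,0,0],[0,0,2,0,0,0,0],[0,0,0,0,0,0,0]]'
python3 -m handwheel '[[0,0,1,0,0,0,0],[0,0,1,0,0,0,0],[0,0,1,0,0,0,0],[0,0,0,0,0,0,0],[0,0,0,0,0,0,0]]'
```

```text
time_s: 12.88
tool_pos: [0.5057, 0.1148, 0.0691]
eef_rot: [-0.001, -0.0, 1.0, -0.0]
ft_force: [0.8, 0.7, -0.8]
grip_width: 0.0239
grasp_force: 39.4
time_s: 13.3
tool_pos: [0.5065, 0.115, 0.0604]
eef_rot: [-0.0, -0.0, 1.0, -0.0]
ft_force: [0.7, 0.3, 0.1]
grip_width: 0.0234
grasp_force: 39.4
time_s: 13.72
tool_pos: [0.5066, 0.115, 0.0576]
eef_rot: [-0.0, -0.0, 1.0, 0.0]
ft_force: [-0.5, -0.7, 0.2]
grip_width: 0.0234
grasp_force: 39.3
```

```bash
python3 -m handwheel '[[0,0,1,0,0,0,0],[0,0,1,0,0,0,0],[0,0,0,0,0,0,0],[0,0,0,0,0,0,0],[0,0,0,0,0,0,0]]'
python3 -m handwheel '[[0,0,1,0,0,0,0],[0,0,0,0,0,0,0],[0,0,0,0,0,0,0],[0,0,0,0,0,0,0],[0,0,0,0,0,0,0]]'
```

```text
time_s: 14.13
tool_pos: [0.507, 0.115, 0.0557]
eef_rot: [0.0, 0.0, 1.0, 0.0]
ft_force: [0.8, 0.5, 1.0]
grip_width: 0.0237
grasp_force: 39.4
time_s: 14.55
tool_pos: [0.5072, 0.115, 0.0551]
eef_rot: [0.001, 0.0, 1.0, 0.0]
ft_force: [1.4, -1.4, 5.9]
grip_width: 0.0233
grasp_force: 40.0
```

```bash
python3 -m handwheel '[[0,0,0,0,0,0,0.7],[0,0,0,0,0,0,0.7],[0,0,0,0,0,0,0.7],[0,0,0,0,0,0,0.7],[0,0,0,0,0,0,0.7]]' 
python3 -m handwheel '[[0,0,-5,0,0,0,0.8],[0,0,-10,0,0,0,0.8],[0,0,-15,0,0,0,0.8],[0,0,-15,0,0,0,0.8],[-5,2,-10,0,0,0,0.8]]'
python3 -m handwheel '[[-30,9,0,0,0,0,0.8],[-35,11,0,0,0,0,0.8],[-38,12,0,0,0,0,0.8],[-35,11,0,0,0,0,0.8],[-22,7.5,0,0,0,0,0.8]]'
python3 -m handwheel '[[0,0,10,0,0,0,0.8],[0,0,15,0,0,0,0.8],[0,0,15,0,0,0,0.8],[0,0,15,0,0,0,0.8],[0,0,10,0,0,0,0.8]]'
python3 -c "
from h import *
b=read_camera('side')[:,:,::-1]
cv2.imwrite('pics/s5.png',cv2.resize(b[100:240,260:440],None,fx=4,fy=4,interpolation=2))
print(bot.get_obs()['tool_pos'])
for k in('lid_yellow','canister_yellow'): print(k,[np.round(r['point'],3).tolist() for r in nets.pinpoint('side',k)[:1]])
"
```

```text
time_s: 14.97
tool_pos: [0.5063, 0.1151, 0.0544]
eef_rot: [-0.0, -0.0, 1.0, -0.0]
ft_force: [-0.5, -0.1, 0.1]
grip_width: 0.0596
grasp_force: 0.0
time_s: 15.38
tool_pos: [0.5113, 0.1168, 0.1116]
eef_rot: [0.0, 0.0, 1.0, -0.0]
ft_force: [0.3, -0.6, 0.3]
grip_width: 0.0681
grasp_force: 0.0
time_s: 15.8
tool_pos: [0.6754, 0.1688, 0.111]
eef_rot: [0.002, 0.0, 1.0, 0.001]
ft_force: [0.8, 0.1, 1.0]
grip_width: 0.0682
grasp_force: 0.0
time_s: 16.22
tool_pos: [0.6702, 0.1671, 0.0436]
eef_rot: [-0.001, -0.0, 1.0, -0.0]
ft_force: [-0.3, 0.3, -1.0]
grip_width: 0.0688
grasp_force: 0.0
[0.66909023 0.1667606  0.04182187]
lid_yellow [[0.51, 0.112, 0.07]]
canister_yellow [[0.504, 0.117, 0.0]]
```

View pics/s5.png

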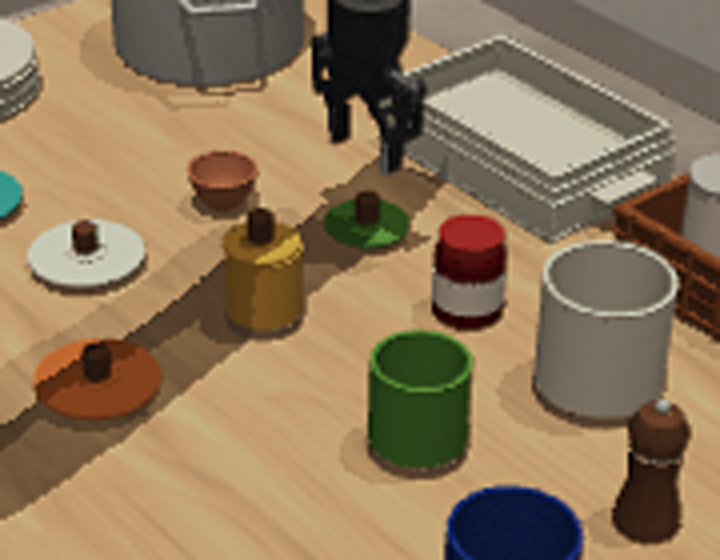

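The yellow lid sits level on its canister at crop (262,240). The gripper is over the green lid at (367,215). Next is the green grasp and carry.

```bash
python3 -m handwheel '[[-2,0,10,0,0,0,0.8],[0,0,15,0,0,0,0.8],[0,0,15,0,0,0,0.8],[0,0,11,0,0,0,0.8],[0,0,8,0,0,0,0.8]]'
python3 -m handwheel '[[0,0,0,0,0,0,0],[0,0,0,0,0,0,0],[0,0,0,0,0,0,0],[0,0,0,0,0,0,0],[0,0,0,0,0,0,0]]' 40
python3 -m handwheel '[[0,0,0,0,0,0,0],[0,0,-12,0,0,0,0],[0,0,-25,0,0,0,0],[0,0,-35,0,0,0,0],[0,0,-35,0,0,0,0]]'
```

```text
time_s: 16.78
tool_pos: [0.6721, 0.1671, -0.0169]
eef_rot: [-0.002, -0.0, 1.0, -0.0]
ft_force: [-0.4, 0.2, 0.1]
grip_width: 0.0683
grasp_force: 0.0
time_s: 17.2
tool_pos: [0.6744, 0.1677, -0.0135]
eef_rot: [0.001, -0.0, 1.0, 0.0]
ft_force: [0.7, -0.0, 1.6]
grip_width: 0.0235
grasp_force: 39.5
time_s: 17.62
tool_pos: [0.6725, 0.1674, 0.0935]
eef_rot: [-0.001, -0.0, 1.0, -0.0]
ft_force: [0.9, 0.7, -2.0]
grip_width: 0.0235
grasp_force: 39.3
```

```bash
python3 -m handwheel '[[6,-10,-15,0,0,0,0],[14,-22,0,0,0,0,0],[20,-32,0,0,0,0,0],[20,-33,0,0,0,0,0],[20,-33,0,0,0,0,0]]'
python3 -m handwheel '[[20,-33,0,0,0,0,0],[20,-33,0,0,0,0,0],[20,-32,0,0,0,0,0],[19,-30,0,0,0,0,0],[16,-24,0,0,0,0,0]]'
python3 -m handwheel '[[0,0,0,0,0,0,0],[0,0,0,0,0,0,0],[0,0,0,0,0,0,0],[0,0,0,0,0,0,0],[0,0,0,0,0,0,0]]'
python3 - <<'E'
from m import *
for k in("lid_green","canister_green"):
  for n in("top","side"):
    read_camera(n);print(n,k,[np.round(r["point"],3).tolist() for r in nets.pinpoint(n,k)[:1]])
E
```

```text
time_s: 18.03
tool_pos: [0.5926, 0.0367, 0.1086]
eef_rot: [0.0, -0.001, 1.0, -0.0]
ft_force: [0.1, -1.4, -2.3]
grip_width: 0.0236
grasp_force: 39.4
time_s: 18.45
tool_pos: [0.4967, -0.1173, 0.1084]
eef_rot: [-0.0, 0.001, 1.0, -0.001]
ft_force: [0.3, -0.6, -0.9]
grip_width: 0.0234
grasp_force: 39.4
time_s: 18.87
tool_pos: [0.4996, -0.113, 0.1078]
eef_rot: [0.0, -0.001, 1.0, 0.0]
ft_force: [-0.0, -0.3, -2.0]
grip_width: 0.0234
grasp_force: 39.5
top lid_green [[0.496, -0.115, 0.114]]
side lid_green [[0.498, -0.11, 0.123]]
top canister_green [[0.503, 0.116, 0.07]]
side canister_green [[0.496, -0.114, 0.001]]
```

```bash
python3 -m handwheel '[[1.5,-1,6,0,0,0,0],[0,0,9,0,0,0,0],[0,0,9,0,0,0,0],[0,0,6,0,0,0,0],[0,0,4,0,0,0,0]]'
python3 -m handwheel '[[0,0,2,0,0,0,0],[0,0,1,0,0,0,0],[0,0,1,0,0,0,0],[0,0,0,0,0,0,0],[0,0,0,0,0,0,0]]'
python3 -m handwheel '[[0,0,1,0,0,0,0],[0,0,0,0,0,0,0],[0,0,0,0,0,0,0],[0,0,0,0,0,0,0],[0,0,0,0,0,0,0]]'
```

```text
time_s: 19.68
tool_pos: [0.4963, -0.1153, 0.0721]
eef_rot: [-0.001, -0.0, 1.0, 0.0]
ft_force: [-1.0, 0.4, -1.9]
grip_width: 0.0235
grasp_force: 39.5
time_s: 20.1
tool_pos: [0.4973, -0.1155, 0.0698]
eef_rot: [0.0, -0.0, 1.0, -0.0]
ft_force: [-0.3, -0.2, -0.6]
grip_width: 0.0234
grasp_force: 39.5
time_s: 20.52
tool_pos: [0.4971, -0.1155, 0.0686]
eef_rot: [0.0, -0.0, 1.0, -0.0]
ft_force: [-0.1, -0.3, -1.6]
grip_width: 0.0233
grasp_force: 39.4
```

```bash
python3 -m handwheel '[[0,0,1,0,0,0,0],[0,0,0.5,0,0,0,0],[0,0,0,0,0,0,0],[0,0,0,0,0,0,0],[0,0,0,0,0,0,0]]'
python3 -m handwheel '[[0,0,0.5,0,0,0,0],[0,0,0.5,0,0,0,0],[0,0,0,0,0,0,0],[0,0,0,0,0,0,0],[0,0,0,0,0,0,0]]'
```

```text
time_s: 20.93
tool_pos: [0.4973, -0.1155, 0.0683]
eef_rot: [0.0, 0.0, 1.0, -0.0]
ft_force: [-2.5, 0.6, 11.0]
grip_width: 0.0232
grasp_force: 40.7
time_s: 21.35
tool_pos: [0.4973, -0.1155, 0.0683]
eef_rot: [0.001, -0.0, 1.0, -0.0]
ft_force: [-4.8, 1.1, 21.7]
grip_width: 0.0235
grasp_force: 41.7
```

```bash
python3 -m handwheel '[[0,0,-1.5,0,0,0,0.7],[0,0,0,0,0,0,0.7],[0,0,0,0,0,0,0.7],[0,0,0,0,0,0,0.7],[0,0,0,0,0,0,0.7]]' 
python3 -m handwheel '[[0,0,-5,0,0,0,0.8],[0,0,-10,0,0,0,0.8],[0,0,-15,0,0,0,0.8],[0,0,-15,0,0,0,0.8],[1,8,-10,0,0,0,0.8]]'
python3 -m handwheel '[[5,25,0,0,0,0,0.8],[6,36,0,0,0,0,0.8],[7,38,0,0,0,0,0.8],[7,39,0,0,0,0,0.8],[7,39,0,0,0,0,0.8]]'
python3 -m handwheel '[[7,39,0,0,0,0,0.8],[7,39,0,0,0,0,0.8],[7,39,0,0,0,0,0.8],[7,38,0,0,0,0,0.8],[6,36,0,0,0,0,0.8]]'
python3 -m handwheel '[[4,24,0,0,0,0,0.8],[0,6,10,0,0,0,0.8],[0,0,18,0,0,0,0.8],[0,0,22,0,0,0,0.8],[0,0,22,0,0,0,0.8]]'
python3 -c "
from h import *
b=read_camera('side')[:,:,::-1]
cv2.imwrite('pics/s6.png',cv2.resize(b[100:240,230:410],None,fx=4,fy=4,interpolation=2))
print(bot.get_obs()['tool_pos'])
for k in('lid_green','canister_green'): print(k,[np.round(r['point'],3).tolist() for r in nets.pinpoint('side',k)[:1]])
"
```

```text
time_s: 21.77
tool_pos: [0.497, -0.1154, 0.0673]
eef_rot: [-0.0, -0.0, 1.0, 0.0]
ft_force: [-0.9, 0.7, 0.0]
grip_width: 0.0597
grasp_force: 0.0
time_s: 22.18
tool_pos: [0.497, -0.1091, 0.1245]
eef_rot: [0.001, 0.001, 1.0, -0.001]
ft_force: [0.3, -0.4, 0.5]
grip_width: 0.0687
grasp_force: 0.0
time_s: 22.6
tool_pos: [0.4635, 0.0716, 0.1233]
eef_rot: [0.0, 0.0, 1.0, 0.0]
ft_force: [1.2, 0.6, -0.4]
grip_width: 0.0684
grasp_force: 0.0
time_s: 23.02
tool_pos: [0.4287, 0.2635, 0.1233]
eef_rot: [0.0, -0.001, 1.0, 0.0]
ft_force: [0.4, -0.7, 0.3]
grip_width: 0.0684
grasp_force: 0.0
time_s: 23.43
tool_pos: [0.4261, 0.2907, 0.0504]
eef_rot: [0.0, -0.0, 1.0, 0.0]
ft_force: [0.5, -1.1, -0.4]
grip_width: 0.0683
grasp_force: 0.0
[0.4237104  0.28873016 0.0466021 ]
lid_green [[0.498, -0.11, 0.082]]
canister_green [[0.497, -0.113, 0.002]]
```

View pics/s6.png

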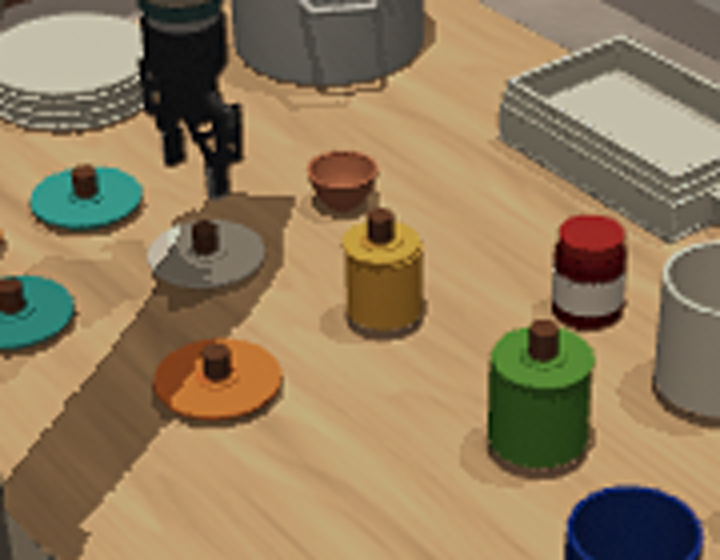

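The green lid is seated level at crop (542,358). The gripper is above the white lid at (205,250).

```bash
python3 -m handwheel '[[0,0,14,0,0,0,0.8],[0,0,18,0,0,0,0.8],[0,0,18,0,0,0,0.8],[0,0,10,0,0,0,0.8],[0,0,6,0,0,0,0.8]]'
python3 -m handwheel '[[0,0,0,0,0,0,0.8],[0,0,0,0,0,0,0],[0,0,0,0,0,0,0],[0,0,0,0,0,0,0],[0,0,0,0,0,0,0]]' 50
python3 -m handwheel '[[0,0,0,0,0,0,0],[0,0,-4,0,0,0,0],[0,0,-12,0,0,0,0],[0,0,-20,0,0,0,0],[0,0,-25,0,0,0,0]]'
```

```text
time_s: 24.0
tool_pos: [0.4263, 0.2904, -0.0154]
eef_rot: [0.0, 0.0, 1.0, -0.0]
ft_force: [0.7, -0.6, -0.6]
grip_width: 0.0684
grasp_force: 0.0
time_s: 24.42
tool_pos: [0.4266, 0.2907, -0.0144]
eef_rot: [0.001, 0.0, 1.0, 0.0]
ft_force: [-1.9, -1.6, 7.3]
grip_width: 0.0233
grasp_force: 48.6
time_s: 24.83
tool_pos: [0.4249, 0.2897, 0.0454]
eef_rot: [-0.001, -0.0, 1.0, -0.001]
ft_force: [-0.3, 1.0, -1.8]
grip_width: 0.0231
grasp_force: 49.1
```

```bash
python3 -m handwheel '[[0,0,-30,0,0,0,0],[0,0,-30,0,0,0,0],[0,0,-20,0,0,0,0],[0,0,-10,0,0,0,0],[0,0,0,0,0,0,0]]'
python3 -m handwheel '[[-6,-10.5,0,0,0,0,0],[-12.5,-23,0,0,0,0,0],[-18.5,-33,0,0,0,0,0],[-18.5,-33,0,0,0,0,0],[-18.5,-33,0,0,0,0,0]]'
python3 -m handwheel '[[-18.5,-33,0,0,0,0,0],[-18.5,-33,0,0,0,0,0],[-18.5,-33,0,0,0,0,0],[-18.5,-33,0,0,0,0,0],[-18.5,-33,0,0,0,0,0]]'
python3 -m handwheel '[[-18.5,-33,0,0,0,0,0],[-18.5,-33,0,0,0,0,0],[-18.5,-33,0,0,0,0,0],[-14.5,-26,0,0,0,0,0],[-9,-17,0,0,0,0,0]]'
python3 -m handwheel '[[0,0,0,0,0,0,0],[0,0,0,0,0,0,0],[0,0,0,0,0,0,0],[0,0,0,0,0,0,0],[0,0,0,0,0,0,0]]'
python3 - <<'E'
from m import *
for k in("lid_white","canister_white"):
  for n in("top","side"):
    read_camera(n);print(n,k,[np.round(r["point"],3).tolist() for r in nets.pinpoint(n,k)[:4]])
E
```

```text
time_s: 25.25
tool_pos: [0.4273, 0.2914, 0.1378]
eef_rot: [0.002, 0.0, 1.0, 0.001]
ft_force: [-0.1, -0.1, -1.5]
grip_width: 0.0234
grasp_force: 49.1
time_s: 25.67
tool_pos: [0.4994, 0.1551, 0.1335]
eef_rot: [-0.002, -0.0, 1.0, -0.001]
ft_force: [1.1, -0.2, -1.3]
grip_width: 0.0232
grasp_force: 49.2
time_s: 26.08
tool_pos: [0.5915, -0.0102, 0.133]
eef_rot: [-0.002, 0.0, 1.0, -0.0]
ft_force: [0.7, 0.2, -1.4]
grip_width: 0.023
grasp_force: 49.2
time_s: 26.5
tool_pos: [0.6706, -0.1555, 0.1323]
eef_rot: [-0.002, 0.002, 1.0, -0.001]
ft_force: [-0.3, 0.4, -1.8]
grip_width: 0.0233
grasp_force: 49.3
time_s: 26.92
tool_pos: [0.6711, -0.1473, 0.1351]
eef_rot: [-0.001, -0.001, 1.0, 0.0]
ft_force: [0.1, 0.1, -2.2]
grip_width: 0.0233
grasp_force: 49.3
top lid_white [[0.672, -0.144, 0.153], [0.391, 0.45, 0.0], [0.329, 0.118, -0.001], [0.243, 0.461, -0.002]]
side lid_white [[0.233, 0.314, -0.003], [0.39, 0.447, -0.002], [0.326, 0.122, 0.006], [0.673, -0.151, 0.149]]
top canister_white [[0.67, -0.149, -0.0]]
side canister_white [[0.671, -0.149, -0.002]]
```

```bash
python3 -m handwheel '[[0,-2,6,0,0,0,0],[0,0,9,0,0,0,0],[0,0,9,0,0,0,0],[0,0,7,0,0,0,0],[0,0,4,0,0,0,0]]'
python3 -m handwheel '[[0,0,1,0,0,0,0],[0,0,1,0,0,0,0],[0,0,1,0,0,0,0],[0,0,0,0,0,0,0],[0,0,0,0,0,0,0]]'
python3 -m handwheel '[[0,0,1,0,0,0,0],[0,0,0.5,0,0,0,0],[0,0,0,0,0,0,0],[0,0,0,0,0,0,0],[0,0,0,0,0,0,0]]'
```

```text
time_s: 27.73
tool_pos: [0.6704, -0.1507, 0.0985]
eef_rot: [-0.001, -0.0, 1.0, 0.0]
ft_force: [-0.6, 0.1, -2.1]
grip_width: 0.0235
grasp_force: 49.3
time_s: 28.15
tool_pos: [0.6719, -0.151, 0.098]
eef_rot: [0.0, -0.0, 1.0, -0.0]
ft_force: [-0.3, 0.5, -2.0]
grip_width: 0.0233
grasp_force: 49.3
time_s: 28.57
tool_pos: [0.6717, -0.151, 0.0961]
eef_rot: [0.0, -0.0, 1.0, -0.0]
ft_force: [-0.4, 0.3, -2.4]
grip_width: 0.0234
grasp_force: 49.3
```

```bash
python3 -m handwheel '[[0,0,1,0,0,0,0],[0,0,0.5,0,0,0,0],[0,0,0,0,0,0,0],[0,0,0,0,0,0,0],[0,0,0,0,0,0,0]]'
python3 -m handwheel '[[0,0,0.5,0,0,0,0],[0,0,0.5,0,0,0,0],[0,0,0,0,0,0,0],[0,0,0,0,0,0,0],[0,0,0,0,0,0,0]]'
```

```text
time_s: 28.98
tool_pos: [0.6716, -0.1509, 0.0946]
eef_rot: [-0.0, -0.0, 1.0, 0.0]
ft_force: [-0.3, 1.0, -2.9]
grip_width: 0.023
grasp_force: 49.2
time_s: 29.4
tool_pos: [0.6717, -0.1509, 0.0938]
eef_rot: [0.0, -0.0, 1.0, 0.0]
ft_force: [-0.7, -0.6, 0.5]
grip_width: 0.0231
grasp_force: 49.5
```

```bash
python3 -m handwheel '[[0,0,0.5,0,0,0,0],[0,0,0,0,0,0,0.7],[0,0,0,0,0,0,0.7],[0,0,0,0,0,0,0.7],[0,0,0,0,0,0,0.7]]' 
python3 -m handwheel '[[0,0,-5,0,0,0,0.8],[0,0,-10,0,0,0,0.8],[0,0,-17,0,0,0,0.8],[0,0,-17,0,0,0,0.8],[3,-8,-10,0,0,0,0.8]]'
python3 -m handwheel '[[9,-22,0,0,0,0,0.8],[14,-34,0,0,0,0,0.8],[15,-37,0,0,0,0,0.8],[15,-37,0,0,0,0,0.8],[15,-37,0,0,0,0,0.8]]'
python3 -m handwheel '[[15,-37,0,0,0,0,0.8],[14,-36,0,0,0,0,0.8],[12,-30,0,0,0,0,0.8],[8,-18.5,10,0,0,0,0.8],[0,0,20,0,0,0,0.8]]'
python3 -m handwheel '[[0,0,25,0,0,0,0.8],[0,0,25,0,0,0,0.8],[0,0,15,0,0,0,0.8],[0,0,10,0,0,0,0.8],[0,0,0,0,0,0,0.8]]'
python3 -c "
from h import *
b=read_camera('side')[:,:,::-1]
cv2.imwrite('pics/s7.png',cv2.resize(b[140:290,330:510],None,fx=4,fy=4,interpolation=2))
print(bot.get_obs()['tool_pos'])
for k in('lid_white','canister_white','lid_blue'): print(k,[np.round(r['point'],3).tolist() for r in nets.pinpoint('side',k)[:4]])
"
```

```text
time_s: 29.82
tool_pos: [0.6717, -0.151, 0.093]
eef_rot: [0.0, -0.0, 1.0, -0.0]
ft_force: [-0.2, 0.1, 0.3]
grip_width: 0.0601
grasp_force: 0.0
time_s: 30.23
tool_pos: [0.6707, -0.1567, 0.1551]
eef_rot: [0.002, -0.001, 1.0, 0.001]
ft_force: [0.7, -0.4, 0.5]
grip_width: 0.0685
grasp_force: 0.0
time_s: 30.65
tool_pos: [0.5995, -0.3284, 0.1529]
eef_rot: [0.0, -0.0, 1.0, -0.001]
ft_force: [1.0, -0.8, -0.6]
grip_width: 0.0686
grasp_force: 0.0
time_s: 31.07
tool_pos: [0.5479, -0.4579, 0.125]
eef_rot: [0.001, 0.005, 1.0, -0.005]
ft_force: [0.4, -1.3, -0.1]
grip_width: 0.0682
grasp_force: 0.0
time_s: 31.48
tool_pos: [0.5498, -0.4471, 0.045]
eef_rot: [-0.002, 0.0, 1.0, 0.001]
ft_force: [-0.4, -0.5, -0.5]
grip_width: 0.0684
grasp_force: 0.0
[ 0.55095404 -0.44763677  0.04663012]
lid_white [[0.234, 0.317, -0.001], [0.673, -0.149, 0.107], [0.392, 0.449, -0.004]]
canister_white [[0.671, -0.151, -0.002]]
lid_blue [[0.553, -0.446, 0.005]]
```

View pics/s7.png

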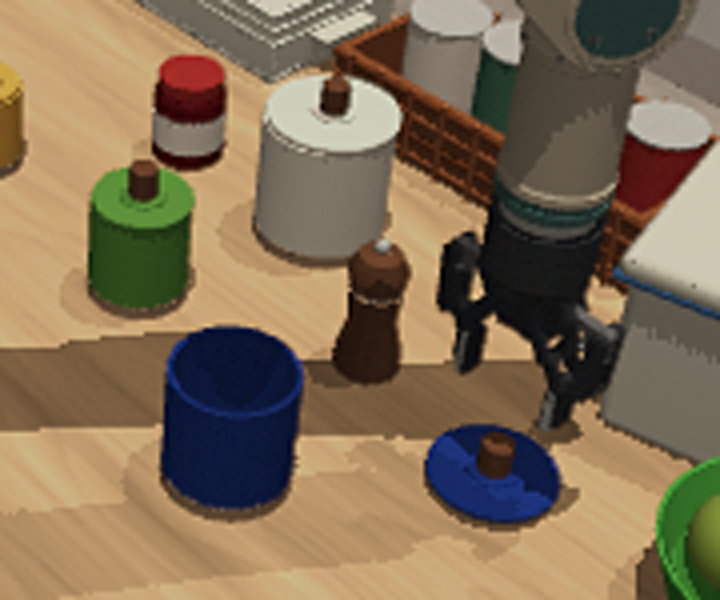

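The white lid sits level at crop (333,115), and the gripper is over the blue lid at (495,455).

```bash
python3 -m handwheel '[[0,0,13,0,0,0,0.8],[0,0,18,0,0,0,0.8],[0,0,16,0,0,0,0.8],[0,0,9,0,0,0,0.8],[0,0,6,0,0,0,0.8]]'
python3 -m handwheel '[[0,0,0,0,0,0,0.8],[0,0,0,0,0,0,0],[0,0,0,0,0,0,0],[0,0,0,0,0,0,0],[0,0,0,0,0,0,0]]' 50
python3 -m handwheel '[[0,0,0,0,0,0,0],[0,0,-4,0,0,0,0],[0,0,-12,0,0,0,0],[0,0,-20,0,0,0,0],[0,0,-25,0,0,0,0]]'
```

```text
time_s: 32.1
tool_pos: [0.5511, -0.447, -0.0163]
eef_rot: [-0.001, -0.0, 1.0, 0.0]
ft_force: [-0.6, 0.4, -1.1]
grip_width: 0.0683
grasp_force: 0.0
time_s: 32.52
tool_pos: [0.5524, -0.4479, -0.0136]
eef_rot: [0.001, -0.0, 1.0, -0.001]
ft_force: [0.4, -0.3, -1.4]
grip_width: 0.0233
grasp_force: 49.0
time_s: 32.93
tool_pos: [0.5501, -0.4464, 0.0454]
eef_rot: [-0.002, -0.0, 1.0, 0.001]
ft_force: [0.8, 0.0, -1.1]
grip_width: 0.0233
grasp_force: 49.1
```

```bash
python3 -m handwheel '[[0,0,-28,0,0,0,0],[0,0,-28,0,0,0,0],[0,0,-18,0,0,0,0],[0,0,-8,0,0,0,0],[8,7,0,0,0,0,0]]'
python3 -m handwheel '[[16,14.5,0,0,0,0,0],[24,21.5,0,0,0,0,0],[26,23.5,0,0,0,0,0],[26,23.5,0,0,0,0,0],[22,20,0,0,0,0,0]]'
python3 -m handwheel '[[16,14.5,0,0,0,0,0],[8,7,0,0,0,0,0],[0,0,0,0,0,0,0],[0,0,0,0,0,0,0],[0,0,0,0,0,0,0]]'
python3 - <<'E'
from m import *
for k in("lid_blue","canister_blue"):
  for n in("top","side"):
    read_camera(n);print(n,k,[np.round(r["point"],3).tolist() for r in nets.pinpoint(n,k)[:2]])
print(bot.get_obs()['tool_pos'])
E
```

```text
time_s: 33.35
tool_pos: [0.5462, -0.4425, 0.1311]
eef_rot: [0.003, 0.0, 1.0, -0.002]
ft_force: [0.9, 0.4, -2.0]
grip_width: 0.0233
grasp_force: 49.2
time_s: 33.77
tool_pos: [0.4268, -0.3353, 0.1276]
eef_rot: [-0.001, -0.0, 1.0, 0.001]
ft_force: [0.3, 0.5, -1.0]
grip_width: 0.0236
grasp_force: 49.3
time_s: 34.18
tool_pos: [0.4068, -0.3169, 0.1282]
eef_rot: [0.001, 0.0, 1.0, -0.0]
ft_force: [0.5, -0.2, -1.1]
grip_width: 0.023
grasp_force: 49.3
top lid_blue [[0.406, -0.318, 0.139]]
side lid_blue [[0.406, -0.317, 0.146]]
top canister_blue [[0.404, -0.317, 0.001], [0.581, -0.294, -0.001]]
side canister_blue [[0.404, -0.316, 0.003]]
[ 0.40578136 -0.31609387  0.12793296]
```

```bash
python3 -m handwheel '[[0,0,8,0,0,0,0],[0,0,11,0,0,0,0],[0,0,11,0,0,0,0],[0,0,8,0,0,0,0],[0,0,4,0,0,0,0]]'
python3 -m handwheel '[[0,0,1.5,0,0,0,0],[0,0,1,0,0,0,0],[0,0,1,0,0,0,0],[0,0,0,0,0,0,0],[0,0,0,0,0,0,0]]'
python3 -m handwheel '[[0,0,0.5,0,0,0,0],[0,0,0.5,0,0,0,0],[0,0,0,0,0,0,0],[0,0,0,0,0,0,0],[0,0,0,0,0,0,0]]'
```

```text
time_s: 35.0
tool_pos: [0.405, -0.3155, 0.0847]
eef_rot: [-0.001, -0.0, 1.0, 0.001]
ft_force: [-0.3, 0.0, -1.8]
grip_width: 0.0231
grasp_force: 49.3
time_s: 35.42
tool_pos: [0.4059, -0.3162, 0.0829]
eef_rot: [0.0, -0.0, 1.0, -0.0]
ft_force: [-0.4, 0.4, -0.1]
grip_width: 0.0234
grasp_force: 49.3
time_s: 35.83
tool_pos: [0.4057, -0.316, 0.0816]
eef_rot: [0.0, -0.0, 1.0, -0.0]
ft_force: [-0.1, -1.0, -2.2]
grip_width: 0.0235
grasp_force: 49.2
```

```bash
python3 -m handwheel '[[0,0,0.5,0,0,0,0],[0,0,0.5,0,0,0,0],[0,0,0,0,0,0,0],[0,0,0,0,0,0,0],[0,0,0,0,0,0,0]]'
python3 -m handwheel '[[0,0,0.5,0,0,0,0],[0,0,0.5,0,0,0,0],[0,0,0,0,0,0,0],[0,0,0,0,0,0,0],[0,0,0,0,0,0,0]]'
```

```text
time_s: 36.25
tool_pos: [0.4057, -0.3161, 0.0806]
eef_rot: [0.0, -0.0, 1.0, -0.0]
ft_force: [-0.6, -0.6, -1.8]
grip_width: 0.0234
grasp_force: 49.2
time_s: 36.67
tool_pos: [0.4058, -0.3161, 0.0802]
eef_rot: [0.0, -0.0, 1.0, -0.0]
ft_force: [-1.0, 0.3, 5.5]
grip_width: 0.0231
grasp_force: 50.0
```

Contact came at the expected height. Release, retreat upward and check.

```bash
python3 -m handwheel '[[0,0,0,0,0,0,0.7],[0,0,0,0,0,0,0.7],[0,0,0,0,0,0,0.7],[0,0,0,0,0,0,0.7],[0,0,0,0,0,0,0.7]]' 
python3 -m handwheel '[[0,0,-5,0,0,0,0.8],[0,0,-10,0,0,0,0.8],[0,0,-17,0,0,0,0.8],[0,0,-20,0,0,0,0.8],[0,0,-20,0,0,0,0.8]]'
python3 -m handwheel '[[0,0,-20,0,0,0,0.8],[0,0,-10,0,0,0,0.8],[0,0,0,0,0,0,0.8],[0,0,0,0,0,0,0.8],[0,0,0,0,0,0,0.8]]'
python3 -c "
from m import *
for c in('white','blue','green','yellow'):
  for k in('canister_','lid_'):
    print(k+c,[np.round(p,3).tolist() for p in measure([k+c],1)[k+c] if p[0]>.4])
b=read_camera('side')[:,:,::-1]
cv2.imwrite('pics/s8.png',cv2.resize(b[110:280,270:470],None,fx=3.5,fy=3.5,interpolation=2))
"
```

```text
time_s: 37.08
tool_pos: [0.4057, -0.3159, 0.0795]
eef_rot: [-0.0, -0.0, 1.0, 0.0]
ft_force: [0.1, -0.3, 0.3]
grip_width: 0.0597
grasp_force: 0.0
time_s: 37.5
tool_pos: [0.4056, -0.3159, 0.1531]
eef_rot: [-0.0, -0.0, 1.0, 0.0]
ft_force: [0.0, -0.5, -0.2]
grip_width: 0.068
grasp_force: 0.0
time_s: 37.92
tool_pos: [0.405, -0.3156, 0.1808]
eef_rot: [-0.001, -0.0, 1.0, 0.0]
ft_force: [0.2, -0.3, -0.2]
grip_width: 0.0685
grasp_force: 0.0
canister_white [[0.671, -0.151, -0.001]]
lid_white [[0.673, -0.149, 0.111], [0.67, -0.15, 0.106]]
canister_blue [[0.403, -0.317, 0.002], [0.408, -0.316, 0.002]]
lid_blue [[0.406, -0.317, 0.094], [0.404, -0.318, 0.095]]
canister_green [[0.496, -0.114, -0.004], [0.496, -0.113, 0.004]]
lid_green [[0.494, -0.116, 0.078], [0.496, -0.112, 0.08], [0.509, 0.112, 0.071]]
canister_yellow [[0.509, 0.116, -0.004], [0.504, 0.116, -0.003]]
lid_yellow [[0.503, 0.117, 0.07], [0.406, -0.317, 0.001]]
```

View pics/s8.png

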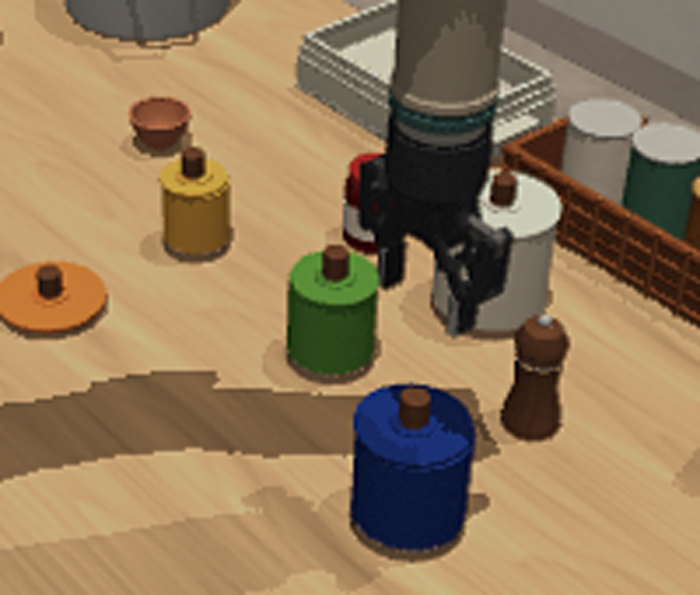

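All four lids sit level: yellow (195,178), green (333,275), blue (413,415) and white (515,200). The jar and the mill are still standing, and the gripper is clear.

```bash
python3 -c "
from rig import bot
print(bot.hand_in())"
```

```text
the job is handed in; nothing more can be done
None
```

All four lids are on the canisters of their own colour, level and fully seated in the last camera check; the jam jar and pepper mill are still standing, and the job was handed in at about 39 s (no verdict was shown).

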